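# Snap the focusing tube into its sprung saddle

### The arm

A 7-joint arm with a two-finger parallel gripper is mounted at the origin on the work surface. World frame = base frame: x ahead of the robot, y to its left, z up, the work surface at z = 0. Lengths are in m, angles in rad, forces in N, time in s.
With the tool pointing down it reaches from about 0.425 to 0.875 m from the base axis. Payload 8.4 kg.
Tool frame: the origin (TCP) lies midway between the tips of the shut fingers; the grasp point (between the pads) lies 19 mm behind it; y points along the fingers, z is the direction in which the jaws open and shut, and the axes are right-handed (so a half turn about y gives the same grasp; the last joint's range is limited). The gripper opens to 85 mm and grips with 20 to 120 N. Pads are 22 mm wide; open, the fingers measure 114 mm over their backs; the gripper's body (76 mm by 85 mm) begins 54 mm behind the grasp point. The pads swing forward as they close: fully open they stand 13 mm farther back than shut.
Start: joints at [-1.278, 0.333, 0.04, 1.465, -0.013, 1.343, -0.059], TCP at [0.248, 0.601, 0.231] pointing down, gripper open.
Joint ranges: [-2.58, 2.58], [-0.38, 2.09], [-1.3, 1.39], [0.25, 2.4], [-1.5, 4.64], [0.08, 2.09], [-2.65, 2.65]. Speed limits (rad/s): [2.22, 2.22, 2.79, 2.79, 3.14, 3.14, 3.14].

### API

Orientations are given as [roll, pitch, yaw] about the fixed x, y, z axes, in that order (R = Rz(yaw) Ry(pitch) Rx(roll)).
In Python, from bench import readout, optics, workorder, spot_in, tip_of gives the robot as it stands.
- The arm moves only by the tool play_rows, never from a script. Its argument "commands" is one flat list of numbers, 7 for each row, row after row: the opening, from -1 (shut) to 1 (fully open), then the shift along the tool's x, y, z in m, then the turn, a rotation vector about the tool's x, y, z in rad. A call has 1 to 8 rows; each row shifts and turns the pose as measured when the row begins, along the tool's axes as they then stand; what a row does not reach is not made up. A row lasts 1/12 s, in which the tool goes at most 41.7 mm and 7.16 degrees, less where a joint would pass 70% of its speed; a pose out of reach is approached as far as the arm can. A call is refused whole if a number of a shift passes 0.0417 or a number of a turn 0.125, either way. A call with a gripper value outside its range is refused whole. The fingers move at their own pace and stop on an object; the grip force is fixed at half the most. Time passes only in rows, so rows that do not move let the fingers close. It gives the time, the measured TCP pose, the force and the opening at its end, in the units of the state.
- readout.read_state(): the state, without advancing time (a new reading comes with each control period).
- optics.snapshot(name): name is "side" or "top"; returns the picture (384x512x3 uint8, red, green, blue); there is no depth.
- optics.get_calibration(name): a dict with "fx", "fy", "cx", "cy" (pixels), "D" ([k1, k2, p1, p2, k3] as OpenCV has them; the pictures are not rectified), "extrinsics" (4x4, takes a point from world to camera coordinates). Camera axes: x right, y down, z forward; pixel columns grow to the right and rows downward; lengths in m; the calibration is good to about 2 mm. A picture is of the moment at which its call begins. get_calibration takes no time and is no camera call.
- workorder.finish_job(): hands the job in, once; it reports no verdict.
Trained networks look in the newest picture that a camera, given by its name, has taken for a name from the list of things; names that differ only in an ending like _2 or _b are one class to them, and where a whole thing is asked for, a point or a joint stands for the part that bears it (a point fixed in the world has none). Each returns a list of dicts, best first, with "score" (0 to 1); they miss things now and then, are a little off and sometimes report something else, mostly with a low value. They report only what shows in the picture. A call takes as long as a camera call. They do not tell look-alikes from the thing itself.
- spot_in(camera, name): "uv" ([column, row] in pixels, amid what is visible of it).
- tip_of(camera, name): "uv" ([column, row] in pixels: a listed point, or the origin of a listed thing).
The state is a dict: "t": time; "q": joint angles; "dq": joint speeds; "tau": joint torques, N m; "ee_pos": TCP position; "ee_rot": TCP orientation; "ft_force": force on the tool from outside, world axes, zero at the start; "ft_torque": the same for the moment, N m; "width": finger opening in m.
Only numpy, scipy, OpenCV 4.12 (cv2) and the standard library are available. Lean on these libraries where they do the work, as an engineer would, in place of code of your own. Each camera call takes 0.05 s, during which the arm holds its last target. There are 200 camera calls.

### The job

Pick up the black focusing tube from the desk and press it straight down between the two pairs of brass spring clips on the green saddle until it snaps past the lips and lies fully home on its rests, either way round, then stop pushing and let go. Press it in rather than letting it drop, do not bear down hard on the rests once it is home, and leave the brass spare tube and the glass lens where they are.

Things in the scene. Friction and masses are not known exactly. Their poses are not given: they have to be found in the camera images.
- tube_mid (a point): Middle of the loose black focusing tube (about 130 g) lying on the desk: barrel 30 mm diameter, 170 mm long overall, an eight-sided brass collar (38 mm across flats, 14 mm long) at each end. The point is on its axis half-way along, 19 mm above the desk as it lies; x runs along the tube. Grasp the plain barrel across its middle.
- seat (a point): Where the tube's middle is when home in the saddle, 50 mm above the desk; x along the seated tube, z up. Pressed down, the tube meets the clips' flares with its axis about 22 mm above this point; resistance rises to about 8-15 N and is passed about 11 mm above it, then the lips close over the tube and draw it down. The collars lie outside the clips, 19 mm to spare lengthways each way.
- saddle: Green iron base 150 x 88 x 14 mm (long side x) fixed to the desk; origin under its centre. Two brass spring clips, 45 mm either side of the middle, 14 mm long in x; the space between is clear for fingers down to the base. In each, two leaves yield sideways: lips 23 mm apart, 61 mm above the desk, flaring to 49 mm apart at 79 mm. The saddle's place and yaw vary.
- rests: The two iron rests under the clips, part of the saddle, tops 35 mm above the desk: the underside of the home tube lies on them. Origin on the desk under the saddle's centre, axes as the saddle's.
- spare_mid (a point): Middle of a loose spare tube of the same size and shape but all bright brass, a look-alike to be left alone; same point and axes as the black one's. The two lie on the same part of the desk and may change places.
- lens_mid (a point): Middle of a clear glass lens in a round brass cell, 54 mm diameter, 19 mm high, loose on the desk beyond the tubes; to be left alone. The point is 6.5 mm above the desk.
Not all that is in view belongs to the job. Several things look just like the part that bears tube_mid: the one meant starts farthest to the robot's left.

How it is judged:
By the outcome, as a careful person would: the job done as asked, in the order asked, and still so for the second after the job is handed in, with the robot touching nothing.
It also fails if it takes over 35 s, if anything falls off the work surface, if the arm or the gripper's body presses on something with over 40 N, if the wrist force passes 120 N, or if a joint passes its speed limit or range.

## Working session

There is one attempt and no reset: what is moved stays moved. The work goes in short steps, Python scripts to look and compute and a tool call to move; the robot and the scene stay as the last step left them, time stands still between calls to the robot, and variables do not carry over. Pictures are saved under pics/ and viewed, about 8 in all and at most 12, crops included, and the job is handed in when it is done.

Besides the shell and the picture viewer there is one more tool, called after "Emit:" as name(argument=value, ...), one argument or row to a line, values as JSON. play_rows: Moves the arm, as the interface text tells. Its arguments: {"type":"object","properties":{"commands":{"type":"array","items":{"type":"number"}}},"required":["commands"]}

```bash
mkdir -p pics; ls
cat > h.py <<'E'
import numpy as np, cv2
from scipy.spatial.transform import Rotation as Rn
from bench import readout, optics, workorder, spot_in, tip_of
def ray(cam,uv):
    c=optics.get_calibration(cam); K=np.array([[c['fx'],0,c['cx']],[0,c['fy'],c['cy']],[0,0,1]])
    T=np.array(c['extrinsics']); p=cv2.undistortPoints(np.array([[uv]],float),K,np.array(c['D'],float))[0,0]
    d=T[:3,:3].T@np.array([p[0],p[1],1]); return -T[:3,:3].T@T[:3,3], d
def at_z(cam,uv,z):
    o,d=ray(cam,uv); return o+d*(z-o[2])/d[2]
def proj(cam,P):
    c=optics.get_calibration(cam); K=np.array([[c['fx'],0,c['cx']],[0,c['fy'],c['cy']],[0,0,1]]); T=np.array(c['extrinsics'])
    return cv2.projectPoints(np.array(P,float).reshape(-1,1,3),cv2.Rodrigues(T[:3,:3])[0],T[:3,3],K,np.array(c['D'],float))[0][:,0]
E
python3 - <<'E'
from h import *
np.set_printoptions(precision=4,suppress=True)
s=readout.read_state(); print(s)
Z=dict(tube_mid=.019,seat=.05,saddle=0,rests=0,spare_mid=.019,lens_mid=.0065)
ims=[]
for c in('top','side'):
    im=optics.snapshot(c); cv2.imwrite(f'pics/{c}0.png',im[...,::-1]); 
    o,d=ray(c,(256,192)); print(c,o,d)
    for n in Z:
        for r in tip_of(c,n)[:4]: print(n,r['score'],r['uv'],at_z(c,r['uv'],Z[n]))
E
```

```text
pics
{'t': 0.0, 'q': array([-1.2782,  0.3339,  0.0399,  1.4663, -0.0134,  1.3433, -0.0585]), 'dq': array([ 0.0013, -0.0009,  0.0009, -0.0003,  0.0001, -0.0023, -0.0002]), 'tau': array([ -0.0009, -65.8566,   1.3646, -40.5571,   0.0166,   0.0127,
         0.    ]), 'ee_pos': array([0.2481, 0.6003, 0.2304]), 'ee_rot': array([-1.5724, -0.0001, -0.3919]), 'ft_force': array([ 0.3818, -0.0637,  0.4007]), 'ft_torque': array([ 0.0084, -0.0142,  0.033 ]), 'width': 0.08538271502379449}
top [ 0.403  -0.1624  1.0919] [ 0.1393  0.0029 -0.9903]
tube_mid 0.92 [252.6, 220.5] [ 0.473  -0.1499  0.019 ]
tube_mid 0.81 [413.9, 273.6] [ 0.3255 -0.5989  0.019 ]
tube_mid 0.75 [293.5, 282.1] [ 0.3036 -0.2631  0.019 ]
seat 0.63 [117.3, 171.9] [0.6056 0.23   0.05  ]
saddle 0.77 [124.3, 175.0] [0.6061 0.2274 0.    ]
rests 0.56 [123.6, 174.3] [ 0.6082  0.2296 -0.    ]
spare_mid 0.89 [265.9, 162.7] [ 0.6388 -0.1875  0.019 ]
lens_mid 0.84 [189.5, 125.7] [0.7533 0.038  0.0065]
side [-0.0535 -0.7143  0.8107] [ 0.5296  0.5006 -0.685 ]
tube_mid 0.98 [230.6, 266.2] [ 0.304  -0.2755  0.019 ]
tube_mid 0.94 [241.9, 209.3] [ 0.4741 -0.1546  0.019 ]
tube_mid 0.83 [342.9, 334.6] [ 0.3361 -0.6019  0.019 ]
seat 0.71 [189.9, 136.2] [0.5989 0.2272 0.05  ]
saddle 0.74 [192.2, 146.3] [0.6036 0.2305 0.    ]
rests 0.59 [194.1, 142.7] [0.6237 0.2428 0.    ]
spare_mid 0.74 [285.2, 185.7] [ 0.6417 -0.1876  0.019 ]
lens_mid 0.61 [253.5, 147.3] [0.7416 0.0422 0.0065]
```

View pics/top0.png

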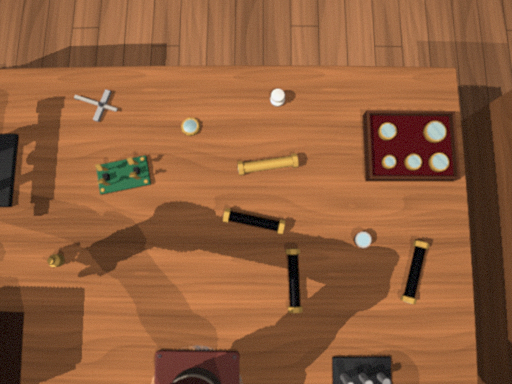

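View pics/side0.png

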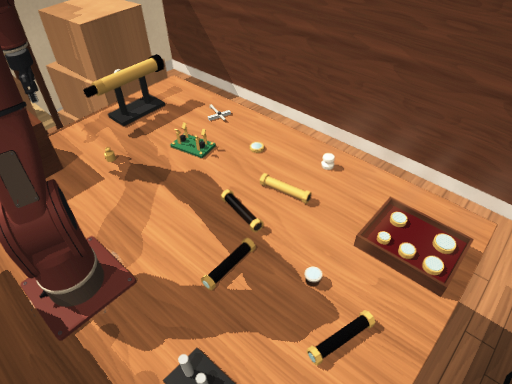

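Run:
```python
from h import *
np.set_printoptions(precision=4,suppress=True)
def fit(c,m,z):
    v,u=np.nonzero(m); P=np.array([at_z(c,(a,b),z)[:2] for a,b in zip(u,v)]).astype(np.float32)
    k=P.mean(0); w,V=np.linalg.eigh(np.cov((P-k).T)); r=cv2.minAreaRect(P)
    d=V[:,1]; t=(P-k)@d
    return len(P),k,np.degrees(np.arctan(d[1]/d[0])),np.ptp(t),r
tiles=[]
for c,tb,sb in(('top',(215,195,75,50),(85,145,80,60)),('side',(210,180,60,60),(160,115,65,50))):
    im=cv2.imread(f'pics/{c}0.png'); hsv=cv2.cvtColor(im,cv2.COLOR_BGR2HSV)
    for (x,y,w,h),kind in((tb,'tube'),(sb,'sad')):
        H=hsv[y:y+h,x:x+w].astype(int); m=np.zeros(im.shape[:2],np.uint8)
        m[y:y+h,x:x+w]=(H[...,2]<45) if kind=='tube' else ((H[...,0]>50)&(H[...,0]<90)&(H[...,1]>90))
        n,l,s,_=cv2.connectedComponentsWithStats(m); k=1+np.argmax(s[1:,4]); 
        print(c,kind,fit(c,l==k,.025 if kind=='tube' else .014))
        a=im[y:y+h,x:x+w].copy(); a=cv2.resize(a,(400,300),interpolation=cv2.INTER_CUBIC); tiles.append(a)
cv2.imwrite('pics/c0.png',np.vstack([np.hstack(tiles[:2]),np.hstack(tiles[2:])]))
```

```text
top tube (468, array([ 0.4727, -0.1525], dtype=float32), np.float64(78.35585661869614), np.float64(0.1368632173469705), ((0.47273847460746765, -0.15244506299495697), (0.13682390749454498, 0.026708539575338364), 78.20030975341797))
top sad (1030, array([0.6041, 0.2231], dtype=float32), np.float64(-78.37487693885438), np.float64(0.14621486272363132), ((0.6055420637130737, 0.22597865760326385), (0.08411157131195068, 0.1461237221956253), 11.93576717376709))
side tube (251, array([ 0.4693, -0.1454], dtype=float32), np.float64(76.69621236828222), np.float64(0.13996073893242966), ((0.46863821148872375, -0.14641425013542175), (0.13958050310611725, 0.028957851231098175), 78.04109954833984))
side sad (414, array([0.5925, 0.2127], dtype=float32), np.float64(-75.27998402653685), np.float64(0.15690839396515163), ((0.5997602939605713, 0.22209161520004272), (0.09407927095890045, 0.15562988817691803), 11.41734790802002))
```

View pics/c0.png

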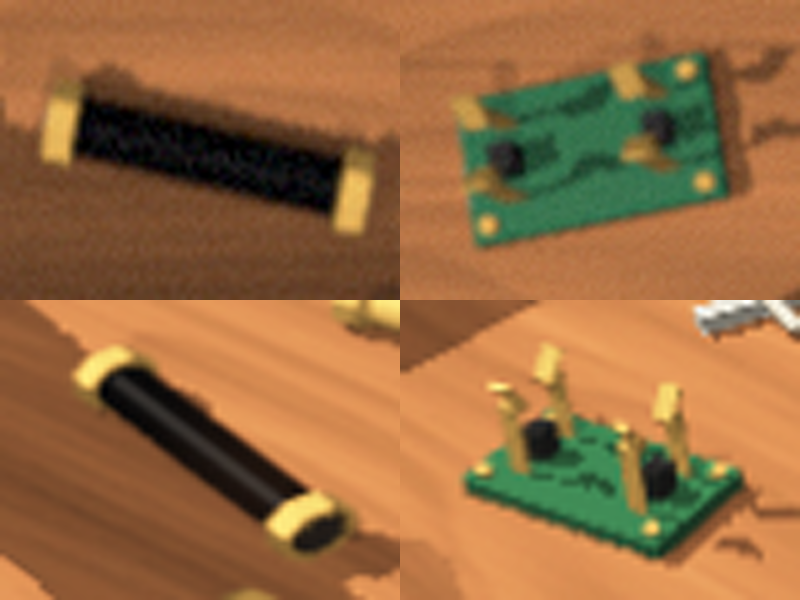

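```bash
cat > plan.py <<'E'
import sys; from h import *
# plan.py grip n x y z yawdeg [n x y z yawdeg ...]
a=list(map(float,sys.argv[1:])); g=a.pop(0); s=readout.read_state()
p=np.array(s['ee_pos']); R=Rn.from_euler('xyz',s['ee_rot'])
print('t %.2f'%s['t'],'pos',np.round(p,4),'rpy',np.round(np.degrees(s['ee_rot']),2),'F',np.round(s['ft_force'],2),'w %.4f'%s['width'])
out=[]
while a:
    n,x,y,z,yaw=a[:5]; a=a[5:]; n=int(n); T=Rn.from_euler('xyz',[-90,0,yaw],degrees=True)
    w=(T*R.inv()).as_rotvec()/n; d=(np.array([x,y,z])-p)/n
    for i in range(n):
        out.append([g,*np.round(R.inv().apply(d),4),*np.round(R.inv().apply(w),4)]); R=Rn.from_rotvec(w)*R
    p=np.array([x,y,z])
for k in range(0,len(out),8): print(', '.join('%g'%(v+0) for r in out[k:k+8] for v in r),'\n')
E
python3 plan.py 1 11 .48 .3 .23 -66  12 .473 -.151 .2 -101.7
```

```text
t 0.70 pos [0.2482 0.6007 0.2313] rpy [-90.     0.   -22.45] F [ 0.07  1.26 -1.02] w 0.0854
1, 0.0299, 0.0001, -0.0172, 0, 0.0691, 0, 1, 0.031, 0.0001, -0.0151, 0, 0.0691, 0, 1, 0.032, 0.0001, -0.0129, 0, 0.0691, 0, 1, 0.0328, 0.0001, -0.0107, 0, 0.0691, 0, 1, 0.0335, 0.0001, -0.0084, 0, 0.0691, 0, 1, 0.034, 0.0001, -0.0061, 0, 0.0691, 0, 1, 0.0343, 0.0001, -0.0037, 0, 0.0691, 0, 1, 0.0345, 0.0001, -0.0013, 0, 0.0691, 0 

1, 0.0345, 0.0001, 0.0011, 0, 0.0691, 0, 1, 0.0343, 0.0001, 0.0034, 0, 0.0691, 0, 1, 0.034, 0.0001, 0.0058, 0, 0.0691, 0, 1, 0.0341, 0.0025, -0.0158, 0, 0.0519, 0, 1, 0.0349, 0.0025, -0.014, 0, 0.0519, 0, 1, 0.0356, 0.0025, -0.0122, 0, 0.0519, 0, 1, 0.0361, 0.0025, -0.0103, 0, 0.0519, 0, 1, 0.0366, 0.0025, -0.0084, 0, 0.0519, 0 

1, 0.037, 0.0025, -0.0065, 0, 0.0519, 0, 1, 0.0373, 0.0025, -0.0046, 0, 0.0519, 0, 1, 0.0375, 0.0025, -0.0027, 0, 0.0519, 0, 1, 0.0376, 0.0025, -0.0007, 0, 0.0519, 0, 1, 0.0376, 0.0025, 0.0012, 0, 0.0519, 0, 1, 0.0375, 0.0025, 0.0032, 0, 0.0519, 0, 1, 0.0372, 0.0025, 0.0051, 0, 0.0519, 0
```

Emit:
play_rows(
  commands=[1,0.03,0,-0.017,0,0.069,0,1,0.031,0,-0.015,0,0.069,0,1,0.032,0,-0.013,0,0.069,0,1,0.033,0,-0.011,0,0.069,0,1,0.0335,0,-0.008,0,0.069,0,1,0.034,0,-0.006,0,0.069,0,1,0.034,0,-0.004,0,0.069,0,1,0.0345,0,-0.001,0,0.069,0],
)

```text
t: 1.37
ee_pos: [0.4143, 0.3809, 0.2297]
ee_rot: [-1.572, 0.005, -0.95]
ft_force: [0.7, 0.2, 0.5]
width: 0.0853
```

```bash
python3 plan.py 1 4 .48 .3 .23 -66  12 .473 -.151 .2 -101.7
```

```text
t 1.37 pos [0.4143 0.3809 0.2297] rpy [-90.04   0.31 -54.43] F [0.69 0.22 0.49] w 0.0853
1, 0.026, -0.0002, 0.0016, 0.0003, 0.0505, -0.0013, 1, 0.0259, -0.0002, 0.0029, 0.0003, 0.0505, -0.0013, 1, 0.0257, -0.0002, 0.0042, 0.0003, 0.0505, -0.0013, 1, 0.0255, -0.0001, 0.0055, 0.0003, 0.0505, -0.0013, 1, 0.0341, 0.0025, -0.0158, 0, 0.0519, 0, 1, 0.0349, 0.0025, -0.014, 0, 0.0519, 0, 1, 0.0356, 0.0025, -0.0122, 0, 0.0519, 0, 1, 0.0361, 0.0025, -0.0103, 0, 0.0519, 0 

1, 0.0366, 0.0025, -0.0084, 0, 0.0519, 0, 1, 0.037, 0.0025, -0.0065, 0, 0.0519, 0, 1, 0.0373, 0.0025, -0.0046, 0, 0.0519, 0, 1, 0.0375, 0.0025, -0.0027, 0, 0.0519, 0, 1, 0.0376, 0.0025, -0.0007, 0, 0.0519, 0, 1, 0.0376, 0.0025, 0.0012, 0, 0.0519, 0, 1, 0.0375, 0.0025, 0.0032, 0, 0.0519, 0, 1, 0.0372, 0.0025, 0.0051, 0, 0.0519, 0
```

Tracking is good.

Emit:
play_rows(
  commands=[1,0.026,0,0.002,0,0.05,0,1,0.026,0,0.003,0,0.05,0,1,0.026,0,0.004,0,0.05,0,1,0.026,0,0.005,0,0.05,0,1,0.034,0.0025,-0.016,0,0.052,0,1,0.035,0.0025,-0.014,0,0.052,0,1,0.0355,0.0025,-0.012,0,0.052,0,1,0.036,0.0025,-0.01,0,0.052,0],
)

```text
t: 2.03
ee_pos: [0.4823, 0.1379, 0.2194]
ee_rot: [-1.569, 0.006, -1.382]
ft_force: [0.9, -1.0, 0.6]
width: 0.0854
```

Emit:
play_rows(
  commands=[1,0.0365,0.0025,-0.0085,0,0.052,0,1,0.037,0.0025,-0.0065,0,0.052,0,1,0.0375,0.0025,-0.0045,0,0.052,0,1,0.0375,0.0025,-0.0025,0,0.052,0,1,0.0375,0.0025,-0.0005,0,0.052,0,1,0.0375,0.0025,0.001,0,0.052,0,1,0.0375,0.0025,0.003,0,0.052,0,1,0.037,0.0025,0.005,0,0.052,0],
)

```text
t: 2.7
ee_pos: [0.465, -0.1766, 0.1983]
ee_rot: [-1.565, 0.013, -1.819]
ft_force: [0.6, -0.6, 0.3]
width: 0.0849
```

```bash
python3 plan.py 1 4 .473 -.151 .15 -101.7 4 .473 -.151 .09 -101.7
python3 - <<'E'
from h import *
for c in('top','side'):
    im=optics.snapshot(c); cv2.imwrite(f'pics/{c}1.png',im[...,::-1])
    for r in tip_of(c,'tube_mid')[:4]: print(c,r['score'],r['uv'],at_z(c,r['uv'],.019))
E
```

```text
t 2.70 pos [ 0.465  -0.1766  0.1983] rpy [ -89.69    0.76 -104.22] F [ 0.61 -0.63  0.31] w 0.0849
1, -0.0065, 0.0122, 0.0003, -0.0014, -0.011, -0.0033, 1, -0.0066, 0.0121, 0.0004, -0.0014, -0.011, -0.0033, 1, -0.0066, 0.0121, 0.0005, -0.0014, -0.011, -0.0033, 1, -0.0066, 0.0121, 0.0006, -0.0014, -0.011, -0.0033, 1, 0, 0.015, 0, 0, 0, 0, 1, 0, 0.015, 0, 0, 0, 0, 1, 0, 0.015, 0, 0, 0, 0, 1, 0, 0.015, 0, 0, 0, 0 

top 0.95 [292.7, 282.1] [ 0.30357764 -0.26088486  0.019     ]
top 0.86 [414.3, 272.3] [ 0.32903194 -0.60021463  0.019     ]
side 0.7 [339.9, 338.3] [ 0.32424948 -0.6015761   0.019     ]
side 0.67 [239.8, 210.0] [ 0.4677998  -0.15177519  0.019     ]
side 0.62 [231.4, 262.6] [ 0.31362916 -0.26892202  0.019     ]
```

Emit:
play_rows(
  commands=[1,-0.0065,0.012,0.0005,-0.001,-0.011,-0.003,1,-0.0065,0.012,0.0005,-0.001,-0.011,-0.003,1,-0.0065,0.012,0.0005,-0.001,-0.011,-0.003,1,-0.0065,0.012,0.0005,-0.001,-0.011,-0.003,1,0,0.015,0,0,0,0,1,0,0.015,0,0,0,0,1,0,0.015,0,0,0,0,1,0,0.0,0,0,0,0],
)

```text
t: 3.57
ee_pos: [0.4752, -0.1327, 0.0941]
ee_rot: [-1.574, 0.002, -1.744]
ft_force: [-0.1, 0.5, 0.1]
width: 0.0855
```

```bash
python3 plan.py 1 4 .473 -.1515 .05 -101.7 4 .473 -.1515 .004 -101.7
python3 - <<'E'
from h import *
t=[]
for c,(x,y,w,h) in(('top',(190,160,120,90)),('side',(190,150,120,90))):
    im=optics.snapshot(c)[...,::-1]; t.append(cv2.resize(im[y:y+h,x:x+w],(400,300),interpolation=cv2.INTER_CUBIC))
cv2.imwrite('pics/c1.png',np.hstack(t))
E
```

```text
t 3.57 pos [ 0.4752 -0.1327  0.0941] rpy [-90.16   0.14 -99.93] F [-0.1   0.48  0.12] w 0.0855
1, 0.0047, 0.011, 0.0003, 0.0007, 0.0077, -0.0006, 1, 0.0047, 0.011, 0.0003, 0.0007, 0.0077, -0.0006, 1, 0.0047, 0.011, 0.0003, 0.0007, 0.0077, -0.0006, 1, 0.0047, 0.011, 0.0004, 0.0007, 0.0077, -0.0006, 1, 0, 0.0115, 0, 0, 0, 0, 1, 0, 0.0115, 0, 0, 0, 0, 1, 0, 0.0115, 0, 0, 0, 0, 1, 0, 0.0115, 0, 0, 0, 0
```

View pics/c1.png

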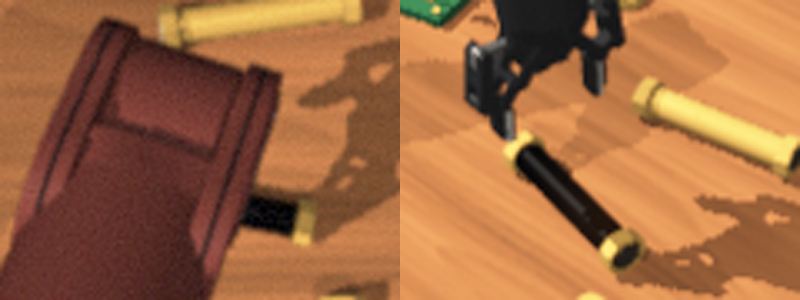

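Emit:
play_rows(
  commands=[1,0.0047,0.011,0.0003,0,0.008,0,1,0.0047,0.011,0.0003,0,0.008,0,1,0.0047,0.011,0.0003,0,0.008,0,1,0.0047,0.011,0.0004,0,0.008,0,1,0,0.005,0,0,0,0,1,0,0,0,0,0,0],
)

```text
t: 4.17
ee_pos: [0.4762, -0.1534, 0.0447]
ee_rot: [-1.567, 0.004, -1.779]
ft_force: [-0.9, 0.1, 1.1]
width: 0.0854
```

```bash
python3 plan.py 1 4 .473 -.1515 .006 -101.7
python3 - <<'E'
from h import *
p=readout.read_state()['ee_pos']; c='side'
t=[]
for c,(x,y,w,h) in(('top',(190,160,120,90)),('side',(190,150,120,90))):
    im=optics.snapshot(c)[...,::-1].copy(); u=proj(c,[p,np.r_[.473,-.1515,.019]]); print(u)
    for q,col in zip(u,((0,0,255),(255,0,0))): cv2.circle(im,tuple(int(round(v)) for v in q),1,col,-1)
    t.append(cv2.resize(im[y:y+h,x:x+w],(400,300),interpolation=cv2.INTER_CUBIC))
cv2.imwrite('pics/c2.png',np.hstack(t))
E
```

```text
t 4.17 pos [ 0.4762 -0.1534  0.0447] rpy [ -89.78    0.2  -101.9 ] F [-0.9   0.07  1.14] w 0.0854
1, -0.0003, 0.0097, -0.0009, -0.001, -0.0009, -0.0009, 1, -0.0003, 0.0097, -0.0009, -0.001, -0.0009, -0.0009, 1, -0.0003, 0.0097, -0.0009, -0.001, -0.0009, -0.0009, 1, -0.0003, 0.0097, -0.0009, -0.001, -0.0009, -0.0009 

[[253.75752472 218.73557358]
 [253.16175686 220.495953  ]]
[[241.6466015  202.72793397]
 [240.92448791 209.01785376]]
```

View pics/c2.png

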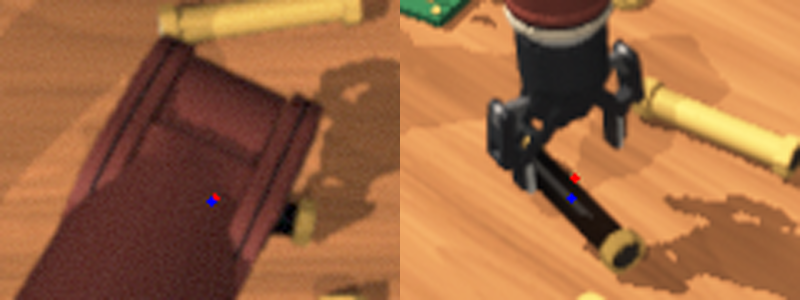

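Emit:
play_rows(
  commands=[1,0,0.01,-0.001,-0.001,0,0,1,0,0.01,-0.001,-0.001,0,0,1,0,0.01,-0.001,-0.001,0,0,1,0,0.008,-0.001,0,0,0,1,0,0.002,0,0,0,0,1,0,0,0,0,0,0],
)

```text
t: 4.77
ee_pos: [0.4734, -0.1516, 0.0022]
ee_rot: [-1.568, 0.005, -1.777]
ft_force: [-0.1, 0.1, -0.0]
width: 0.0853
```

Emit:
play_rows(
  commands=[0,0,-0.002,0,0,0,0,-1,0,0,0,0,0,0,-1,0,0,0,0,0,0,-1,0,0,0,0,0,0,-1,0,0,0,0,0,0,-1,0,0,0,0,0,0,-1,0,0,0,0,0,0,-1,0,0,0,0,0,0],
)

```text
t: 5.43
ee_pos: [0.4742, -0.1517, 0.0055]
ee_rot: [-1.566, 0.005, -1.777]
ft_force: [-0.4, 0.7, -1.8]
width: 0.0282
```

Emit:
play_rows(
  commands=[-1,0,-0.005,0,0,0,0,-1,0,-0.01,0,0,0,0,-1,0,-0.02,0,0,0,0,-1,0,-0.025,0,0,0,0,-1,0,-0.025,0,0,0,0,-1,0,-0.025,0,0,0,0,-1,0,-0.02,0,0,0,0,-1,0,-0.01,0,0,0,0],
)

```text
t: 6.1
ee_pos: [0.4699, -0.1537, 0.1532]
ee_rot: [-1.572, 0.002, -1.781]
ft_force: [0.8, 0.2, -0.8]
width: 0.028
```

```bash
python3 plan.py -1 16 .605 .2275 .16 -78.3
```

```text
t 6.10 pos [ 0.4699 -0.1537  0.1532] rpy [ -90.09    0.12 -102.03] F [ 0.79  0.25 -0.78] w 0.0280
-1, -0.0251, -0.0004, 0.0033, 0.0001, -0.0259, -0.0001, -1, -0.025, -0.0004, 0.0039, 0.0001, -0.0259, -0.0001, -1, -0.0249, -0.0004, 0.0046, 0.0001, -0.0259, -0.0001, -1, -0.0247, -0.0004, 0.0052, 0.0001, -0.0259, -0.0001, -1, -0.0246, -0.0004, 0.0059, 0.0001, -0.0259, -0.0001, -1, -0.0244, -0.0004, 0.0065, 0.0001, -0.0259, -0.0001, -1, -0.0242, -0.0004, 0.0071, 0.0001, -0.0259, -0.0001, -1, -0.0241, -0.0004, 0.0078, 0.0001, -0.0259, -0.0001 

-1, -0.0238, -0.0004, 0.0084, 0.0001, -0.0259, -0.0001, -1, -0.0236, -0.0004, 0.009, 0.0001, -0.0259, -0.0001, -1, -0.0234, -0.0004, 0.0096, 0.0001, -0.0259, -0.0001, -1, -0.0231, -0.0004, 0.0102, 0.0001, -0.0259, -0.0001, -1, -0.0229, -0.0004, 0.0108, 0.0001, -0.0259, -0.0001, -1, -0.0226, -0.0004, 0.0114, 0.0001, -0.0259, -0.0001, -1, -0.0223, -0.0004, 0.012, 0.0001, -0.0259, -0.0001, -1, -0.0219, -0.0004, 0.0125, 0.0001, -0.0259, -0.0001
```

Emit:
play_rows(
  commands=[-1,-0.025,0,0.0035,0,-0.026,0,-1,-0.025,0,0.004,0,-0.026,0,-1,-0.025,0,0.0045,0,-0.026,0,-1,-0.025,0,0.005,0,-0.026,0,-1,-0.0245,0,0.006,0,-0.026,0,-1,-0.0245,0,0.0065,0,-0.026,0,-1,-0.024,0,0.007,0,-0.026,0,-1,-0.024,0,0.008,0,-0.026,0],
)

```text
t: 6.77
ee_pos: [0.5414, 0.0444, 0.1613]
ee_rot: [-1.564, 0.004, -1.569]
ft_force: [0.4, -0.1, -1.7]
width: 0.0285
```

Emit:
play_rows(
  commands=[-1,-0.024,0,0.0085,0,-0.026,0,-1,-0.0235,0,0.009,0,-0.026,0,-1,-0.0235,0,0.0095,0,-0.026,0,-1,-0.023,0,0.01,0,-0.026,0,-1,-0.023,0,0.011,0,-0.026,0,-1,-0.0225,0,0.0115,0,-0.026,0,-1,-0.022,0,0.012,0,-0.026,0,-1,0,0,0,0,0,0],
)

```text
t: 7.43
ee_pos: [0.6003, 0.2419, 0.1568]
ee_rot: [-1.569, 0.004, -1.353]
ft_force: [-1.4, 1.9, -2.3]
width: 0.0282
```

```bash
python3 plan.py -1 4 .605 .2275 .13 -78.3
python3 - <<'E'
from h import *
s=readout.read_state(); p=s['ee_pos']+np.array([0,0,.0135]); x=Rn.from_euler('xyz',s['ee_rot']).as_matrix()[:,0]
L=np.array([.605,.2275,.05]); a=np.radians(-78.3); xs=np.array([np.cos(a),np.sin(a),0])
t=[]
for c,(x0,y0,w,h) in(('top',(60,105,120,120)),('side',(130,70,120,120))):
    im=optics.snapshot(c)[...,::-1].copy(); im=cv2.resize(im[y0:y0+h,x0:x0+w],(400,400),interpolation=cv2.INTER_CUBIC); k=400/w
    for P,col in((p,(0,0,255)),(p+.085*x,(0,0,255)),(p-.085*x,(0,0,255)),(L,(255,0,0)),(L+.045*xs,(255,0,0)),(L-.045*xs,(255,0,0))):
        q=(proj(c,P)[0]-[x0,y0]+.5)*k; cv2.circle(im,tuple(int(v) for v in q),3,col,-1)
    t.append(im)
    for n,z in(('tube_mid',p[2]),('seat',.05),('saddle',0)):
        for r in tip_of(c,n)[:4]: print(c,n,r['score'],r['uv'],at_z(c,r['uv'],z))
cv2.imwrite('pics/c3.png',np.hstack(t)); print(p)
E
```

```text
t 7.43 pos [0.6003 0.2419 0.1568] rpy [-89.92   0.22 -77.51] F [-1.39  1.87 -2.28] w 0.0282
-1, 0.0038, 0.0067, 0.0004, -0.0003, 0.0035, -0.0009, -1, 0.0038, 0.0067, 0.0004, -0.0003, 0.0035, -0.0009, -1, 0.0038, 0.0067, 0.0004, -0.0003, 0.0035, -0.0009, -1, 0.0038, 0.0067, 0.0004, -0.0003, 0.0035, -0.0009 

top tube_mid 0.75 [291.6, 280.1] [ 0.32224073 -0.24443561  0.17030892]
top tube_mid 0.63 [93.0, 164.2] [0.60187549 0.24773392 0.17030892]
top tube_mid 0.59 [414.6, 272.1] [ 0.33992249 -0.53922578  0.17030892]
top seat 0.81 [118.8, 172.6] [0.60364653 0.22557064 0.05      ]
top saddle 0.7 [124.9, 174.0] [0.60908863 0.22572851 0.        ]
side tube_mid 0.96 [342.5, 336.4] [ 0.25820331 -0.62474454  0.17030892]
side tube_mid 0.68 [230.9, 260.4] [ 0.2468569  -0.34917104  0.17030892]
side tube_mid 0.61 [181.6, 106.5] [0.59558514 0.24114953 0.17030892]
side seat 0.58 [190.4, 137.4] [0.59505265 0.21978103 0.05      ]
side saddle 0.66 [193.7, 145.7] [0.60982877 0.22906023 0.        ]
[0.60026234 0.24187496 0.17030892]
```

View pics/c3.png

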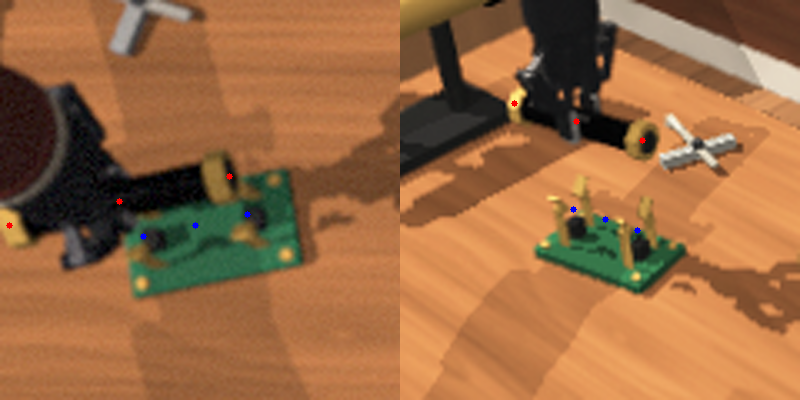

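Emit:
play_rows(
  commands=[-1,0.004,0.01,0.0005,0,0.0035,0,-1,0.004,0.015,0.0005,0,0.0035,0,-1,0.004,0.015,0.0005,0,0.0035,0,-1,0.003,0.015,0,0,0.0035,0,-1,0,0.01,0,0,0,0,-1,0,0,0,0,0,0],
)

```text
t: 8.33
ee_pos: [0.6065, 0.2135, 0.0904]
ee_rot: [-1.565, 0.003, -1.385]
ft_force: [0.3, -0.4, -1.9]
width: 0.028
```

```bash
python3 plan.py -1 2 .605 .2275 .09 -78.3
cat > v.py <<'E'
import sys; from h import *
s=readout.read_state(); p=s['ee_pos']+np.array([0,0,.0135]); x=Rn.from_euler('xyz',s['ee_rot']).as_matrix()[:,0]; print(p)
t=[]
for c,(x0,y0,w,h) in(('top',(80,125,80,80)),('side',(145,90,80,80))):
    im=optics.snapshot(c)[...,::-1].copy(); im=cv2.resize(im[y0:y0+h,x0:x0+w],(400,400),interpolation=cv2.INTER_CUBIC); k=400/w
    for P in(p+.085*x,p-.085*x):
        q=(proj(c,P)[0]-[x0,y0]+.5)*k; cv2.circle(im,tuple(int(v) for v in q),3,(0,0,255),-1)
    t.append(im)
cv2.imwrite(f'pics/{sys.argv[1]}.png',np.hstack(t))
E
python3 v.py c4
```

```text
t 8.33 pos [0.6065 0.2135 0.0904] rpy [-89.68   0.18 -79.34] F [ 0.29 -0.36 -1.86] w 0.0280
-1, -0.007, 0.0002, 0.0006, -0.0028, -0.0091, -0.0015, -1, -0.007, 0.0002, 0.0006, -0.0028, -0.0091, -0.0015 

[0.60646681 0.21354961 0.10392311]
```

View pics/c4.png

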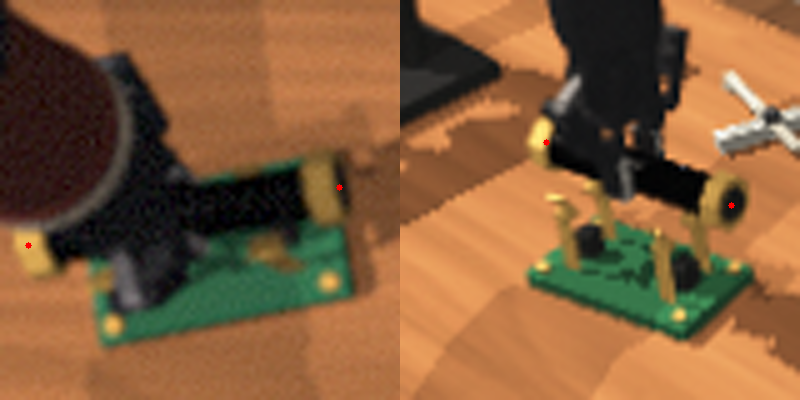

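Emit:
play_rows(
  commands=[-1,-0.006,0,0,-0.002,-0.008,-0.001,-1,-0.006,0,0,-0.002,-0.008,-0.001,-1,0,0,0,0,0,0,-1,0,0,0,0,0,0],
)

```text
t: 8.77
ee_pos: [0.6064, 0.2287, 0.0957]
ee_rot: [-1.563, 0.003, -1.366]
ft_force: [-0.3, 0.2, -1.5]
width: 0.0278
```

```bash
python3 plan.py -1 1 .605 .2275 .09 -78.3; python3 v.py c5
```

```text
t 8.77 pos [0.6064 0.2287 0.0957] rpy [-89.56   0.18 -78.25] F [-0.28  0.16 -1.51] w 0.0278
-1, 0.0009, 0.0057, -0.0016, -0.0076, 0.0009, -0.0032 

[0.60636837 0.22872074 0.10921072]
```

View pics/c5.png

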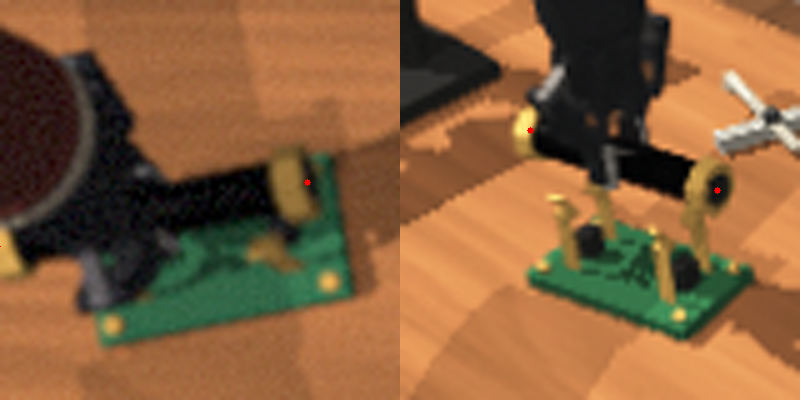

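Emit:
play_rows(
  commands=[-1,0.001,0.006,-0.0015,-0.007,0,-0.003,-1,0,0.006,0,0,0,0,-1,0,0.006,0,0,0,0,-1,0,0.006,0,0,0,0,-1,0,0.004,0,0,0,0,-1,0,0,0,0,0,0],
)

```text
t: 9.37
ee_pos: [0.6048, 0.2265, 0.0643]
ee_rot: [-1.571, -0.0, -1.366]
ft_force: [-0.4, -0.5, -1.6]
width: 0.0283
```

```bash
python3 plan.py -1 1 .605 .2275 .062 -78.3
```

```text
t 9.37 pos [0.6048 0.2265 0.0643] rpy [-9.004e+01 -2.000e-02 -7.829e+01] F [-0.38 -0.51 -1.65] w 0.0283
-1, -0.0009, 0.0023, 0.0004, 0.0006, 0.0001, 0.0004
```

Emit:
play_rows(
  commands=[-1,0,0.003,0,0,0,0,-1,0,0.003,0,0,0,0,-1,0,0.003,0,0,0,0],
)

```text
t: 9.62
ee_pos: [0.6065, 0.2267, 0.056]
ee_rot: [-1.568, 0.0, -1.367]
ft_force: [-0.1, -0.8, 10.4]
width: 0.0283
```

Emit:
play_rows(
  commands=[-1,0,0.003,0,0,0,0,-1,0,0.003,0,0,0,0],
)

```text
t: 9.78
ee_pos: [0.6082, 0.2273, 0.0522]
ee_rot: [-1.564, 0.001, -1.367]
ft_force: [-3.1, -1.0, 5.9]
width: 0.0283
```

Emit:
play_rows(
  commands=[-1,0,0.004,-0.002,-0.006,0,0,-1,0,0.004,-0.001,0,0,0],
)

```text
t: 9.95
ee_pos: [0.6065, 0.2272, 0.0458]
ee_rot: [-1.568, 0.003, -1.367]
ft_force: [-1.0, 0.2, 0.7]
width: 0.0282
```

Emit:
play_rows(
  commands=[-1,0,0.004,-0.001,0,0,0],
)

```text
t: 10.03
ee_pos: [0.6057, 0.227, 0.0417]
ee_rot: [-1.567, 0.003, -1.367]
ft_force: [-0.2, -0.6, -3.2]
width: 0.0283
```

Emit:
play_rows(
  commands=[-1,0,0.002,0,0,0,0],
)

```text
t: 10.12
ee_pos: [0.6051, 0.2269, 0.0387]
ee_rot: [-1.568, 0.003, -1.367]
ft_force: [0.2, 0.1, -5.1]
width: 0.028
```

Emit:
play_rows(
  commands=[-1,0,0.0015,0,0,0,0],
)

```text
t: 10.2
ee_pos: [0.6052, 0.2269, 0.0365]
ee_rot: [-1.568, 0.002, -1.367]
ft_force: [6.5, 1.1, -3.8]
width: 0.028
```

Emit:
play_rows(
  commands=[-1,0,0.001,0,0,0,0],
)

```text
t: 10.28
ee_pos: [0.6058, 0.227, 0.0359]
ee_rot: [-1.566, 0.002, -1.367]
ft_force: [-5.2, -1.7, 16.9]
width: 0.0282
```

Emit:
play_rows(
  commands=[-1,0,0,0,0,0,0],
)

```text
t: 10.37
ee_pos: [0.6058, 0.2269, 0.0362]
ee_rot: [-1.567, 0.003, -1.367]
ft_force: [-0.7, -0.2, -0.4]
width: 0.0282
```

Emit:
play_rows(
  commands=[0.2,0,0,0,0,0,0,0.2,0,0,0,0,0,0,0.5,0,0,0,0,0,0,1,0,0,0,0,0,0,1,0,0,0,0,0,0,1,0,0,0,0,0,0],
)

```text
t: 10.87
ee_pos: [0.606, 0.2271, 0.0363]
ee_rot: [-1.566, 0.003, -1.367]
ft_force: [0.3, -0.3, -0.6]
width: 0.0855
```

```bash
python3 plan.py 1 1 .605 .2275 .1 -78.3
```

```text
t 10.87 pos [0.606  0.2271 0.0363] rpy [-89.73   0.15 -78.34] F [ 0.26 -0.35 -0.55] w 0.0855
1, -0.0008, -0.0637, -0.0006, -0.0046, -0.0008, -0.0026
```

Raise straight up, then shift clear for a look.

Emit:
play_rows(
  commands=[1,0,-0.01,0,0,0,0,1,0,-0.02,0,0,0,0,1,0,-0.03,0,0,0,0,1,0,-0.03,0,0,0,0,1,0,-0.03,0,0,0,0,1,0,-0.03,0,0,0,0,1,0,-0.02,0,0,0,0,1,0,0,0,0,0,0],
)

```text
t: 11.53
ee_pos: [0.604, 0.225, 0.2172]
ee_rot: [-1.569, 0.001, -1.369]
ft_force: [0.6, -0.2, 1.1]
width: 0.0853
```

Emit:
play_rows(
  commands=[1,0.03,0,0,0,0,0,1,0.035,0,0,0,0,0,1,0.035,0,0,0,0,0,1,0.035,0,0,0,0,0,1,0.035,0,0,0,0,0,1,0.03,0,0,0,0,0,1,0.02,0,0,0,0,0,1,0,0,0,0,0,0],
)

```text
t: 12.2
ee_pos: [0.6496, 0.0038, 0.2207]
ee_rot: [-1.563, 0.004, -1.362]
ft_force: [-0.5, -0.5, 0.8]
width: 0.0853
```

Run:
```python
from h import *
print(readout.read_state()['ee_pos'])
t=[]
for c,(x0,y0,w,h) in(('top',(75,130,90,90)),('side',(145,90,90,90))):
    im=optics.snapshot(c)[...,::-1].copy()
    if c=='top': cv2.imwrite('pics/top9.png',im)
    t.append(cv2.resize(im[y0:y0+h,x0:x0+w],(400,400),interpolation=cv2.INTER_CUBIC))
    for n,z in(('tube_mid',.05),('spare_mid',.019),('lens_mid',.0065)):
        for r in tip_of(c,n)[:4]: print(c,n,r['score'],r['uv'],at_z(c,r['uv'],z))
cv2.imwrite('pics/c6.png',np.hstack(t))
```

```text
[0.64959763 0.00381831 0.22074636]
top tube_mid 0.93 [412.9, 270.3] [ 0.3365218  -0.58396187  0.05      ]
top tube_mid 0.91 [291.4, 283.3] [ 0.30329484 -0.25453715  0.05      ]
top spare_mid 0.57 [265.9, 160.4] [ 0.64557676 -0.18752648  0.019     ]
side tube_mid 0.98 [341.9, 338.1] [ 0.31264104 -0.60906664  0.05      ]
side tube_mid 0.87 [191.3, 136.9] [0.59928325 0.21966424 0.05      ]
side tube_mid 0.66 [229.9, 262.0] [ 0.29806002 -0.28216222  0.05      ]
side spare_mid 0.96 [285.9, 185.6] [ 0.64352358 -0.18898645  0.019     ]
side lens_mid 0.69 [255.7, 148.6] [0.74084747 0.03053989 0.0065    ]
```

View pics/c6.png

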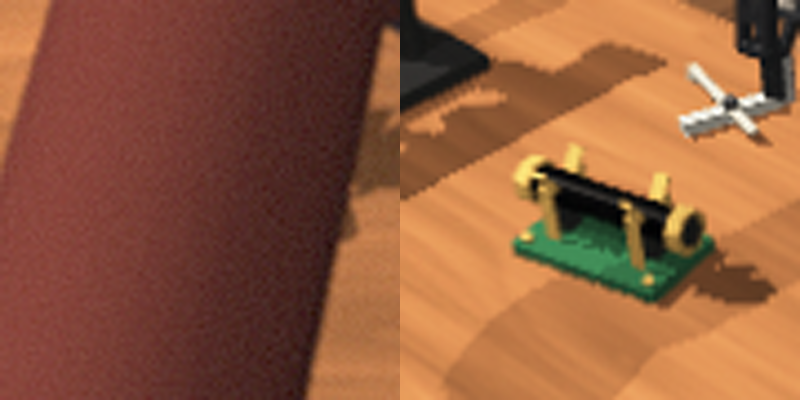

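```bash
python3 -c "
from h import *
print(workorder.finish_job())"
```

```text
the job is handed in; nothing more can be done
None
```

The black tube farthest to the robot's left is pressed into the green saddle's clips, released, and the job is handed in at about 12.5 s of the 35 s allowed. `finish_job` reports no verdict.

- **Pressing in:** I gripped the barrel at its middle. The resistance read about 10 N at the flares and then turned into a downward pull as the lips closed.
- **Fully home:** The tool stopped at 36.2 mm, against 36.5 mm worked out from the grasp height. There was one brief 17 N touch on the rests, which fell to about 0 N before I opened the gripper.
- **Last side view:** The tube lies level between both pairs of clips, with its collars outside them and the arm clear of everything.
- **Spare tube and lens:** The spare was found within about 7 mm of where it started in both views. The lens was found only in the side view, about 12 mm from the first reading. I put that down to detector scatter, since neither the arm nor the held tube was lowered anywhere near it.
- **Check that failed:** The last top view of the saddle was blocked by the arm, so only the side camera and the force and height readings confirm the seating.

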